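# Check two clamping knobs on the thread gauge

### The arm

A 6-joint arm with a two-finger parallel gripper is mounted at the origin on the work surface. World frame = base frame: x ahead of the robot, y to its left, z up, the work surface at z = 0. Lengths are in m, angles in rad, forces in N, time in s.
With the tool pointing down it reaches from about 0.25 to 0.725 m from the base axis. Payload 4 kg.
Tool frame: the origin (TCP) lies at the very end of the fingers, on their centre line; the grasp point (between the pads) lies 19 mm behind it; z points along the fingers, y is the direction in which the jaws open and shut (so a half turn about z gives the same grasp; the last joint's range is limited). The gripper opens to 85 mm and grips with 20 to 120 N. Pads are 22 mm wide; open, the fingers measure 114 mm over their backs; the gripper's body (76 mm by 85 mm) begins 54 mm behind the grasp point. The pads swing forward as they close: fully open they stand 13 mm farther back than shut.
Start: joints at [-1.151, 0.241, 0.005, 1.335, 0, 1.571], TCP at [0.204, -0.457, 0.199] pointing down, gripper open.
Joint ranges: [-2.72, 2.72], [-1.05, 1.87], [-1.09, 1.28], [-1.99, 2.15], [-1.42, 1.44], [-3.14, 3.14]. Speed limits (rad/s): [2.79, 2.79, 3.14, 3.14, 3.14, 3.14].

### API

Orientations are given as a 3x3 rotation matrix whose columns are the frame's x, y, z axes.
In Python, from bench import state, eyes, finish_job, models gives the robot as it stands.
- The arm moves only by the tool send_rows, never from a script. Its argument "increments" is a list of rows, each a list of 2 entries, a list of its own where there are three numbers: the shift along the tool's x, y, z in mm, then the turn about the tool's z in degrees. In form: [[[dx, dy, dz], roll], ...]. A call has 1 to 20 rows; each row shifts and turns the pose as measured when the row begins, along the tool's axes as they then stand; what a row does not reach is not made up. A row lasts 1/8 s, in which the tool goes at most 62.5 mm and 10.7 degrees, less where a joint would pass 70% of its speed; a pose out of reach is approached as far as the arm can. A call is refused whole if a number of a shift passes 62.5 or a number of a turn 10.7, either way. A call with a gripper value outside its range is refused whole. "grip" is the finger opening in mm, from 0 to 85.4, set as the call begins (left out, the last holds). The fingers move at their own pace and stop on an object; "force" is the grip in N (left out, the last holds). Time passes only in rows, so rows that do not move let the fingers close. It gives the time, the measured TCP pose, the force and the opening at its end, in the units of the state.
- state(): the state, without advancing time (a new reading comes with each control period).
- eyes.grab_frame(name): name is "scene" or "top" or "wrist"; returns a dict with "img" (480x640x3 uint8, red, green, blue), "range_z" (480x640 float32, m along the optical axis (not along the pixel's ray), 0 where there is no reading), "fx", "fy", "cx", "cy" (pixels), "R" (3x3) and "t" (3): a world point X has camera coordinates R X + t; the wrist camera has in their place "hand_eye" (4x4, takes a point from camera to tool coordinates, whose origin is the TCP and whose axes are the flange's). Camera axes: x right, y down, z forward; pixel columns grow to the right and rows downward; lengths in m; the calibration is good to about 2 mm. A picture is of the moment at which its call begins: read the wrist's pose just before it.
- finish_job(): hands the job in, once; it reports no verdict.
Trained networks look in the newest picture that a camera, given by its name, has taken for a name from the list of things; names that differ only in an ending like _2 or _b are one class to them, and where a whole thing is asked for, a point or a joint stands for the part that bears it (a point fixed in the world has none). Each returns a list of dicts, best first, with "conf" (0 to 1); they miss things now and then, are a little off and sometimes report something else, mostly with a low value. They report only what shows in the picture. A call takes as long as a camera call. They do not tell look-alikes from the thing itself.
- models.trace(camera, name): "pixels" (480x640 bool, what is visible of it) and "pixel" ([column, row] in pixels, amid what is visible of it).
The state is a dict: "clock": time; "joint_positions": joint angles; "joint_vel": joint speeds; "tau": joint torques, N m; "ee_pos": TCP position; "eef_rot": TCP orientation; "force": force on the tool from outside, world axes, zero at the start; "torque": the same for the moment, N m; "gripper_width": finger opening in m.
Only numpy, scipy, OpenCV 4.12 (cv2) and the standard library are available. Lean on these libraries where they do the work, as an engineer would, in place of code of your own. Each camera call takes 0.05 s, during which the arm holds its last target.

### The job

Of the two alike clamping knobs on the bench, one screws fully home on the thread gauge and the other, bored too short, stops a little early. Find out by screwing (clockwise, never forcing it) and leave the good knob screwed fully home on the gauge, its rim down on the block, and the short one in the aluminium scrap tray. Leave the wrench, the bottle and the square where they are.

Things in the scene. Friction and masses are not known exactly. Their poses are not given: they have to be found in the camera images.
- knob_a: Round knurled steel clamping knob, a cup mouth down: 46 mm diameter, 45 mm high, 130 to 190 g. Origin: centre of its lower rim, z up. Bore 32.6 mm diameter with two 5 mm round lugs at its own +x and -x, centred 4 mm above the rim, tips 10.8 mm from the axis; a dark bar across the top lies along the same x. It or its twin is bored 34 mm deep (good), the other 22 mm (short); outside they look the same.
- knob_b: The twin of knob_a: the same outside, same origin, axes and lugs. One of the two is the deep one, the other the short one.
- gauge: Thread gauge, fixed: dark steel block 100 (x) x 80 (y) x 20 mm, a threaded stub upright in its middle. Origin: centre of the underside, z up. Stub: core 18 mm diameter, end 28 mm above the block (last 5.5 mm tapered to 12 mm). Coarse round two-start right-hand thread, 29 mm over the crests, ribs 5 mm thick, lead 30 mm per turn (clockwise from above goes down), 15 mm between neighbouring ribs.
- gauge_seat (a point): On the stub's axis at the block's upper face, 20 mm above the bench: the rim of a fully home knob lies here. Axes as the gauge. The short knob stops on the stub's end with its rim about 6 mm above this. The knob's lugs run between the ribs with about 4 mm of axial play; it does not unscrew by itself.
- gauge_start (a point): Where one of the two ribs begins: on the gauge's +x side, 12 mm from the axis, 22 mm above the block; the other begins opposite, at -x (light scribed lines on the block point to both). Set down with its lugs 35 degrees counter-clockwise of the starts, a knob rests about 10 to 11 mm above the block; the good one is then home after about 125 degrees clockwise, tight some 40 later.
- scrap_tray: Open aluminium tray, fixed, 180 (x) x 160 (y) x 45 mm, 4 mm walls and a floor about 4 mm thick. Origin: centre of its underside on the bench. It and the gauge swap places at random.
- wrench: Steel wrench lying flat, about 170 mm long along its x. Bystander: leave alone.
- oil_bottle: Closed grey bottle, 56 mm diameter, 130 mm tall, origin under its centre. Bystander: leave alone.
- square: Flat steel L-square: 100 x 18 x 16 mm stock along its x, 120 mm blade along +y at the -x end. Origin: underside, middle of the stock. Bystander: leave alone.
Not all that is in view belongs to the job. What is shaped like the knob_b but red is not meant. Of the things that look like the scrap_tray, take the one that is farthest to the robot's left at the start.

How it is judged:
At the end, for the whole second after the job is handed in: One knob is fully home on the gauge (rim within 2 mm of the block, within 6 mm of the stub's axis, tilted less than 0.09 rad) and the other lies inside the scrap tray (its origin within 85 x 75 mm of the tray's centre, less than 40 mm above the bench); both released and at rest ((((z of knob_a in the frame of gauge_seat below 0.002 m and horizontal distance between knob_a and gauge_seat below 0.006 m and angle between knob_a's own z axis and vertical below 0.09 rad and linear speed of knob_a below 0.02 m/s) and (x of knob_b in the frame of scrap_tray between -0.085 and 0.085 m and y of knob_b in the frame of scrap_tray between -0.075 and 0.075 m and z of knob_b in the frame of scrap_tray below 0.04 m and linear speed of knob_b below 0.02 m/s)) or ((z of knob_b in the frame of gauge_seat below 0.002 m and horizontal distance between knob_b and gauge_seat below 0.006 m and angle between knob_b's own z axis and vertical below 0.09 rad and linear speed of knob_b below 0.02 m/s) and (x of knob_a in the frame of scrap_tray between -0.085 and 0.085 m and y of knob_a in the frame of scrap_tray between -0.075 and 0.075 m and z of knob_a in the frame of scrap_tray below 0.04 m and linear speed of knob_a below 0.02 m/s)))); the robot touches nothing.
It fails at once if a knob is forced on the gauge (contact over 50 N) (contact force between any of knob_a, knob_b and gauge above 50 N).
It fails at once if a bystander (wrench, bottle, square) is moved more than 25 mm or the bottle is tipped (distance of any of wrench, oil_bottle, square from where it was at the start of the episode above 0.025 m or angle between oil_bottle's own z axis and vertical above 0.3 rad).
It also fails if it takes over 70 s, if anything falls off the work surface, if the arm or the gripper's body presses on something with over 40 N, if the wrist force passes 120 N, or if a joint passes its speed limit or range.

## Working session

There is one attempt and no reset: what is moved stays moved. The work goes in short steps, Python scripts to look and compute and a tool call to move; the robot and the scene stay as the last step left them, time stands still between calls to the robot, and variables do not carry over. Pictures are saved under pics/ and viewed, and the job is handed in when it is done.

Besides the shell and the picture viewer there is one more tool, called after "Request:" as a command line: name --argument value ..., lists and objects as JSON in quotes. send_rows: Moves the arm, as the interface text tells. Its arguments: {"type":"object","properties":{"increments":{"type":"array","items":{"type":"array"}},"grip":{"type":"number"},"force":{"type":"number"}},"required":["increments"]}

```bash
ls; mkdir -p pics; python3 - <<'E'
from bench import state, eyes, models
import cv2,numpy as np,pickle
s=state();print(s)
for n in ["scene","top"]:
    f=eyes.grab_frame(n);cv2.imwrite(f"pics/{n}0.png",f["img"][:,:,::-1]);pickle.dump(f,open(f"{n}0.pkl","wb"))
    print(n,f["fx"],f["fy"],f["cx"],f["cy"],f["R"],f["t"])
E
```

```text
pics
{'clock': 0.0, 'joint_positions': array([-1.15097739e+00,  2.41387765e-01,  3.69368598e-03,  1.33521709e+00,
       -2.90716043e-05,  1.57081147e+00]), 'joint_vel': array([ 0.00094116,  0.00029584,  0.00025805, -0.00158715,  0.0020871 ,
        0.00100362]), 'tau': array([-2.39560250e-03, -3.72319794e+01,  2.52406561e+01,  1.69113680e-02,
       -3.35023497e-04,  6.97295235e-06]), 'ee_pos': array([ 0.20349404, -0.45592534,  0.19791399]), 'eef_rot': array([[ 9.13168899e-01,  4.07580387e-01, -8.88546508e-04],
       [ 4.07581355e-01, -9.13166882e-01,  1.91934576e-03],
       [-2.91035573e-05, -2.11484184e-03, -9.99997763e-01]]), 'force': array([-0.44128423,  0.73286268,  0.74970469]), 'torque': array([0.03151698, 0.01108926, 0.05867595]), 'gripper_width': 0.0855513477843948}
scene 512.9104457388839 512.9104457388839 326.41301144808745 240.97438153306211 [[ 0.17175392  0.98494196 -0.01974663]
 [ 0.59732003 -0.1200583  -0.79296582]
 [-0.78339605  0.12439993 -0.60894604]] [-0.05936711 -0.2971913   1.46455637]
top 517.5634394434778 517.5634394434778 316.8508485685595 243.14829569421622 [[ 0.01170247 -0.99973741  0.01970175]
 [-0.99795271 -0.01291599 -0.06263832]
 [ 0.06287634 -0.01892839 -0.99784181]] [-0.07236627  0.56025605  0.96846939]
```

View pics/scene0.png

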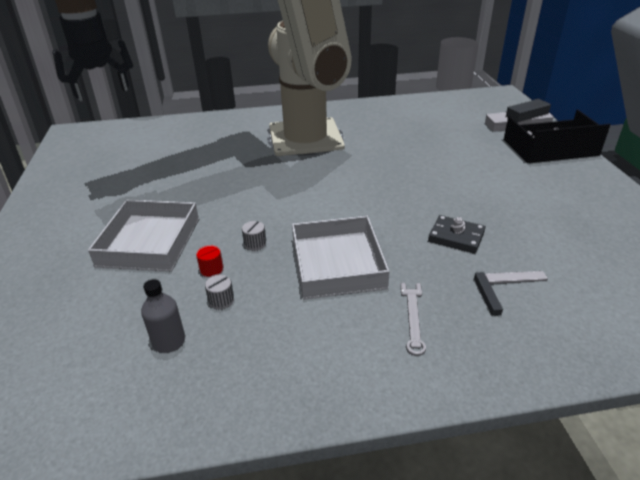

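View pics/top0.png

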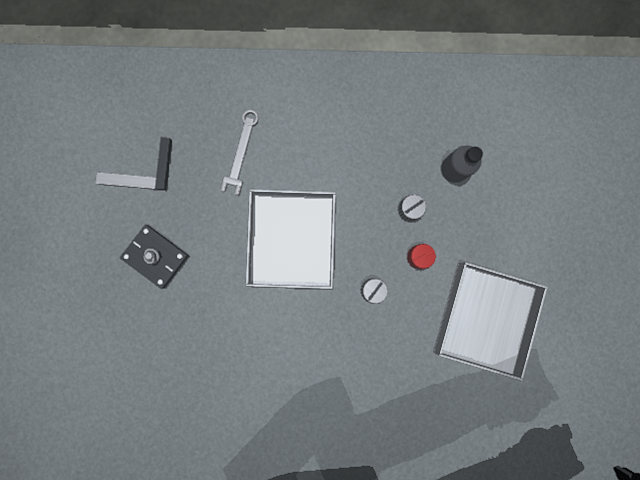

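The top view shows the trays at (291,240) and (493,320). The first has the larger y, so it is the scrap tray. The knobs are at (413,208) and (374,291), the red decoy is at (423,256), and the gauge is at (153,256). Next I measure them.

```bash
cat > h.py <<'E'
import numpy as np,cv2,pickle
def cloud(f):
    z=f["range_z"];v,u=np.mgrid[0:480,0:640]
    pc=np.stack([(u-f["cx"])/f["fx"]*z,(v-f["cy"])/f["fy"]*z,z],-1)
    return (pc-f["t"])@f["R"]
def at_z(f,px,h):
    px=np.atleast_2d(px).astype(float)
    d=np.c_[(px[:,0]-f["cx"])/f["fx"],(px[:,1]-f["cy"])/f["fy"],np.ones(len(px))]@f["R"]
    o=-f["R"].T@f["t"]
    return o+d*((h-o[2])/d[:,2])[:,None]
E
python3 - <<'E'
from h import *
f=pickle.load(open("top0.pkl","rb"))
P=cloud(f);img=f["img"]
for (u,v) in [(413,208),(374,291),(423,256),(153,256),(291,240),(493,320)]:
    w=P[v-60:v+60,u-60:u+60].reshape(-1,3)
    w=w[w[:,2]<0.2]
    print(u,v,P[v,u].round(4))
def crop(c,r,s,k):
    return cv2.resize(img[c[1]-r:c[1]+r,c[0]-r:c[0]+r],None,fx=k,fy=k,interpolation=cv2.INTER_CUBIC)
a=np.hstack([crop(c,20,0,10) for c in [(413,208),(374,291)]])
cv2.imwrite("pics/kn.png",a[:,:,::-1])
cv2.imwrite("pics/ga.png",crop((153,256),40,0,7)[:,:,::-1])
# knob fit: top points
for (u,v) in [(413,208),(374,291)]:
    w=P[v-20:v+20,u-20:u+20].reshape(-1,3);m=w[w[:,2]>0.038]
    c,r=cv2.minEnclosingCircle((m[:,:2]*1000).astype(np.float32));print(c,r,np.median(m[:,2]),len(m), m[:,:2].mean(0))
w=P[210:300,105:205].reshape(-1,3);m=w[(w[:,2]>0.012)&(w[:,2]<0.03)]
print("gauge rect",cv2.minAreaRect((m[:,:2]*1000).astype(np.float32)),np.median(m[:,2]))
m=w[(w[:,2]>0.04)];print("stub",m[:,:2].mean(0),m[:,2].max(),len(m))
w=P[170:310,230:350].reshape(-1,3);m=w[(w[:,2]>0.035)&(w[:,2]<0.06)]
print("tray",cv2.minAreaRect((m[:,:2]*1000).astype(np.float32)),np.median(m[:,2]))
E
```

```text
413 208 [ 0.6274 -0.2437  0.0462]
374 291 [ 0.4723 -0.1712  0.048 ]
423 256 [ 0.5379 -0.2617  0.0489]
153 256 [0.5318 0.2363 0.0451]
291 240 [ 0.5674 -0.0157  0.0047]
493 320 [ 0.4178 -0.4077  0.0028]
(570.98486328125, -154.75120544433594) 129.73361206054688 0.046340969769777106 496 [ 0.62656452 -0.23888928]
(484.8375244140625, -121.24569702148438) 75.81278228759766 0.0463280740662854 503 [ 0.47270302 -0.17008596]
gauge rect ((531.7451782226562, 244.43231201171875), (101.2938003540039, 80.72915649414062), 54.662513732910156) 0.021374534106067246
stub [0.5252299  0.17996134] 1.0028984901393898 147
tray ((567.1161499023438, -15.327888488769531), (160.19552612304688, 180.40672302246094), 89.01287841796875) 0.045824203266249
```

```bash
sleep 0
```

```text
(no output)
```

View pics/kn.png

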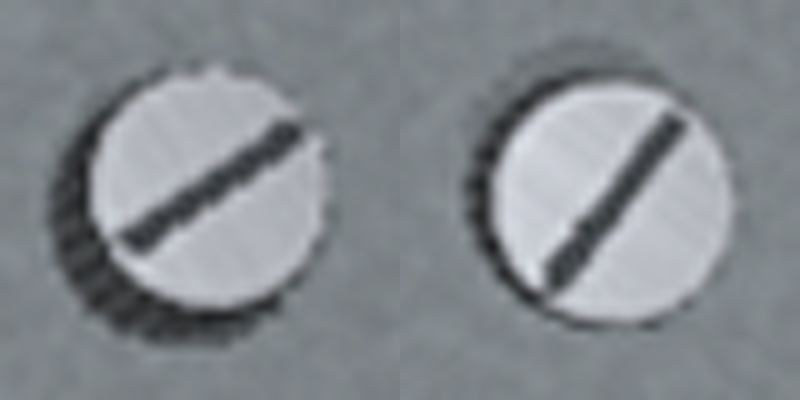

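View pics/ga.png

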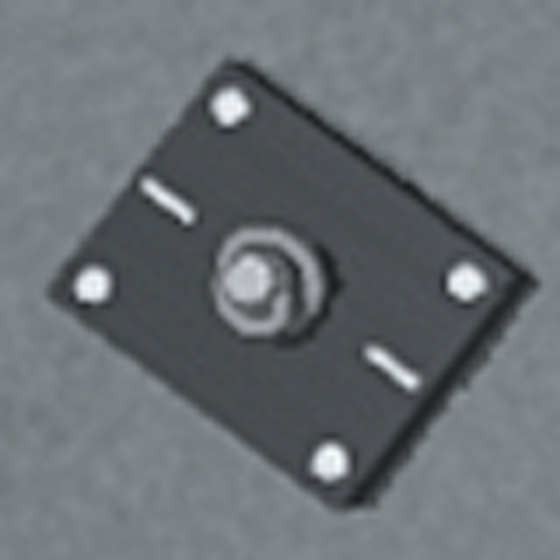

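```bash
python3 - <<'E'
from h import *
f=pickle.load(open("top0.pkl","rb"))
def ang(p,q): d=(q-p)[:2];return np.degrees(np.arctan2(d[1],d[0]))%180
for n,o,c,e in [("k1",(393,188),(20.8,18.8),[(13,24.3),(29.5,13)]),("k2",(354,271),(21.3,20.2),[(15.5,28.7),(28,11.7)])]:
    px=np.array([c]+e)+o-0.5; w=at_z(f,px,0.045); print(n,w[0].round(4),"bar",ang(w[1],w[2]), w[1:].mean(0).round(4))
px=np.array([(167,200),(392,367),(230,107),(92,285),(330,462),(466,283)])/7+(113,216)-.5
w=at_z(f,px,.02);print("g lines",ang(w[0],w[1]),w[:2].mean(0),w[2:].mean(0));print(w.round(4))
w=at_z(f,np.array([(252,278)])/7+(113,216)-.5,.048);print("stub tip",w)
from bench import eyes,models
for n in["top","scene"]:
  f=pickle.load(open(n+"0.pkl","rb"));P=cloud(f)
  for nm in ["knob_a","gauge","oil_bottle"]:
    for r in models.trace(n,nm):
        m=r["pixels"];q=P[m];q=q[(q[:,2]>.0)&(q[:,2]<.2)]
        h=q[:,2].max();t=q[q[:,2]>.04] if nm=="knob_a" else q
        print(n,nm,r["conf"],r["pixel"],np.median(t,0).round(4), ((t.max(0)+t.min(0))/2).round(4))
E
```

```text
k1 [ 0.6308 -0.2445  0.045 ] bar 125.0329091757786 [ 0.6311 -0.2454  0.045 ]
k2 [ 0.4728 -0.1731  0.045 ] bar 143.90103881778762 [ 0.4728 -0.1739  0.045 ]
g lines 54.33968675933846 [0.53268076 0.24484721 0.02      ] [0.53252691 0.24481026 0.02      ]
[[0.5548 0.2757 0.02  ]
 [0.5105 0.214  0.02  ]
 [0.5802 0.2596 0.02  ]
 [0.5316 0.295  0.02  ]
 [0.4848 0.2298 0.02  ]
 [0.5334 0.1948 0.02  ]]
stub tip [[0.5330576  0.24372318 0.048     ]]
top knob_a 0.93 [411.9, 208.4] [ 0.6293 -0.2434  0.0463] [ 0.6295 -0.2442  0.0462]
top knob_a 0.84 [375.2, 291.7] [ 0.4723 -0.1715  0.0464] [ 0.4722 -0.1717  0.047 ]
top knob_a 0.72 [420.9, 256.2] [ 0.5379 -0.2608  0.0464] [ 0.5381 -0.2621  0.0462]
top gauge 0.78 [154.5, 257.7] [0.5315 0.2406 0.0215] [0.5336 0.247  0.0263]
top oil_bottle 0.74 [459.2, 163.3] [ 0.7028 -0.3219  0.0872] [ 0.7208 -0.347   0.0677]
scene knob_a 0.89 [253.7, 234.7] [ 0.4786 -0.1732  0.0458] [ 0.4738 -0.1735  0.0448]
scene knob_a 0.86 [212.4, 260.7] [ 0.5444 -0.263   0.0458] [ 0.541  -0.2632  0.045 ]
scene knob_a 0.69 [216.4, 287.0] [ 0.6362 -0.2446  0.0459] [ 0.6325 -0.2451  0.0447]
scene gauge 0.72 [341.1, 261.2] [ 0.5606 -0.0139  0.0074] [ 0.5371 -0.008   0.0245]
scene gauge 0.62 [454.7, 232.6] [0.5444 0.2368 0.0203] [0.5361 0.2431 0.0249]
scene oil_bottle 0.64 [159.2, 318.2] [ 0.7309 -0.3288  0.0732] [ 0.686  -0.34    0.0668]
```

Request:
send_rows --increments '[[[51,-21,-5],0],[[51,-21,-5],0],[[51,-21,0],0],[[52,-21,0],0],[[52,-21,0],0],[[52,-22,0],0],[[52,-22,0],0],[[0,0,0],-10.7],[[0,0,0],-10.7],[[0,0,0],-10.7],[[0,0,0],-10.7],[[0,0,0],-10.7],[[0,0,0],-10.7],[[0,0,0],-10.7],[[0,0,0],-10.7]]'

```text
clock: 2.28
ee_pos: [0.4834, -0.1651, 0.2088]
eef_rot: [[-0.337, 0.942, 0.003], [0.942, 0.337, -0.002], [-0.003, 0.002, -1.0]]
force: [0.0, 0.3, 0.9]
gripper_width: 0.0853
```

```bash
cat > st.py <<'E'
from bench import state
import numpy as np
def ps():
    s=state();R=s["eef_rot"]
    print("t",round(s["clock"],2),"pos",s["ee_pos"].round(4),"yaw",round(np.degrees(np.arctan2(R[1,0],R[0,0])),2),"tilt",R[:2,2].round(4),"q",np.degrees(s["joint_positions"]).round(1),"F",s["force"].round(1),"T",s["torque"].round(2),"w",round(s["gripper_width"],4));return s
def to(s,x,y,z):
    return (s["eef_rot"].T@(np.array([x,y,z])-s["ee_pos"])*1000).round(1)
if __name__=="__main__": ps()
E
python3 - <<'E'
from st import *;from h import *
from bench import eyes
s=ps();print(to(s,.4725,-.173,.15))
f=eyes.grab_frame("wrist");pickle.dump((s,f),open("w1.pkl","wb"));cv2.imwrite("pics/w1.png",f["img"][:,:,::-1]);print(f["hand_eye"],f["fx"],f["cx"],f["cy"])
E
```

```text
t 2.27 pos [ 0.4834 -0.1651  0.2088] yaw 109.68 tilt [ 0.0032 -0.0023] q [-18.8  14.6   2.8  78.   -0.1  51.5] F [0.  0.3 0.9] T [ 0.01 -0.   -0.01] w 0.0853
[ -3.6 -13.   58.8]
[[ 6.44027413e-04 -9.62176669e-01 -2.72425481e-01  6.90781184e-02]
 [ 9.99999457e-01  8.42893407e-04 -6.12957744e-04 -6.81102835e-04]
 [ 8.19399282e-04 -2.72424938e-01  9.62176689e-01 -1.75042976e-01]
 [ 0.00000000e+00  0.00000000e+00  0.00000000e+00  1.00000000e+00]] 341.14406582996014 319.2214723205598 237.21153734119983
```

View pics/w1.png

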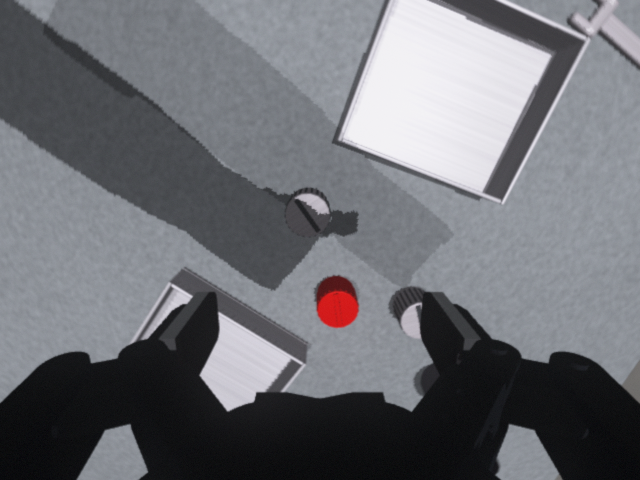

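The wrist view shows knob 2 at about (308,212) with its bar visible. The red one is at (338,303) and the tray corner at (335,140).

```bash
cat >> h.py <<'E'
def wcloud(s,f):
    z=f["range_z"];v,u=np.mgrid[0:480,0:640]
    pc=np.stack([(u-f["cx"])/f["fx"]*z,(v-f["cy"])/f["fy"]*z,z,np.ones_like(z)],-1)
    T=(pc@f["hand_eye"].T)[...,:3]
    return T@s["eef_rot"].T+s["ee_pos"]
def w_at_z(s,f,px,h):
    px=np.atleast_2d(px).astype(float)
    d=np.c_[(px[:,0]-f["cx"])/f["fx"],(px[:,1]-f["cy"])/f["fy"],np.ones(len(px))]@f["hand_eye"][:3,:3].T@s["eef_rot"].T
    o=s["eef_rot"]@f["hand_eye"][:3,3]+s["ee_pos"]
    return o+d*((h-o[2])/d[:,2])[:,None]
E
python3 - <<'E'
from st import *;from h import *
s,f=pickle.load(open("w1.pkl","rb"))
P=wcloud(s,f)
w=P[185:240,280:340].reshape(-1,3);m=w[(w[:,2]>.04)&(w[:,2]<.06)]
print(len(m),np.median(m[:,2]),cv2.minEnclosingCircle((m[:,:2]*1000).astype(np.float32)),m.mean(0))
c=cv2.resize(f["img"][180:245,275:345],None,fx=8,fy=8,interpolation=cv2.INTER_CUBIC);cv2.imwrite("pics/w1c.png",c[:,:,::-1])
E
```

```text
1579 0.04501428378513114 ((473.1460876464844, -173.39712524414062), 23.795629501342773) [ 0.47271292 -0.17248773  0.04500246]
```

View pics/w1c.png

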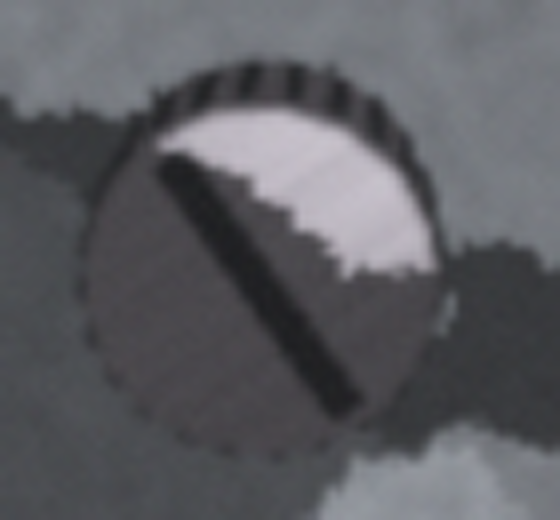

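Request:
send_rows --increments '[[[-4,-12.5,50],0],[[0,0,50],0],[[0,0,40],0],[[0,0,0],0]]'

```text
clock: 2.82
ee_pos: [0.4751, -0.1743, 0.067]
eef_rot: [[-0.331, 0.944, 0.008], [0.944, 0.331, -0.004], [-0.006, 0.006, -1.0]]
force: [-0.1, -0.2, 1.0]
gripper_width: 0.0852
```

```bash
python3 - <<'E'
from st import *;from h import *
s,f=pickle.load(open("w1.pkl","rb"))
e=w_at_z(s,f,np.array([(172,165),(345,405)])/8+(275,180)-.5,.045);d=e[1]-e[0];print("bar",np.degrees(np.arctan2(d[1],d[0]))%180,e.mean(0))
s=ps();print(to(s,.473,-.1731,.008))
E
```

```text
bar 144.5389433042522 [ 0.47259087 -0.17349628  0.045     ]
t 2.83 pos [ 0.4751 -0.1743  0.067 ] yaw 109.33 tilt [ 0.0079 -0.004 ] q [-20.1  19.7 -12.3  57.5  -0.1  50.6] F [-0.1 -0.2  1. ] T [ 0.02  0.02 -0.01] w 0.0852
[ 2.3 -2.  59. ]
```

Request:
send_rows --increments '[[[2.3,-2,40],0],[[0,0,17],0],[[0,0,0],0]]'

```text
clock: 3.2
ee_pos: [0.4781, -0.1748, 0.0144]
eef_rot: [[-0.327, 0.945, 0.017], [0.945, 0.327, -0.007], [-0.012, 0.014, -1.0]]
force: [-0.1, -1.6, 0.9]
gripper_width: 0.0852
```

```bash
python3 - <<'E'
from st import *
s=ps();print(to(s,.473,-.1731,.008))
E
```

```text
t 3.2 pos [ 0.4781 -0.1748  0.0144] yaw 109.09 tilt [ 0.0168 -0.0072] q [-20.   23.1 -16.3  49.5  -0.1  50.9] F [-0.1 -1.6  0.9] T [0.   0.01 0.03] w 0.0852
[ 3.4 -4.3  6.3]
```

Request:
send_rows --increments '[[[3.4,-4.3,4],0],[[0,0,2],0]]'

```text
clock: 3.45
ee_pos: [0.4753, -0.1739, 0.0113]
eef_rot: [[-0.326, 0.945, 0.022], [0.945, 0.326, -0.009], [-0.016, 0.018, -1.0]]
force: [-0.2, -0.9, -0.1]
gripper_width: 0.0855
```

```bash
python3 - <<'E'
from st import *
s=ps();print(to(s,.473,-.1731,.008))
E
```

```text
t 3.45 pos [ 0.4753 -0.1739  0.0113] yaw 109.03 tilt [ 0.0219 -0.0091] q [-20.1  22.9 -17.3  48.4  -0.1  50.9] F [-0.2 -0.9 -0.1] T [0.01 0.06 0.  ] w 0.0855
[ 1.5 -2.   3.3]
```

Request:
send_rows --increments '[[[1,-2,0],0],[[0,0,0],0],[[0,0,0],0],[[0,0,0],0]]' --grip 30 --force 45

```text
clock: 3.95
ee_pos: [0.4741, -0.174, 0.013]
eef_rot: [[-0.326, 0.945, 0.025], [0.945, 0.326, -0.01], [-0.018, 0.02, -1.0]]
force: [-0.8, 0.5, 0.0]
gripper_width: 0.0296
```

```bash
python3 - <<'E'
from st import *
s=ps();print(to(s,.473,-.1731,.008))
E
```

```text
t 3.95 pos [ 0.4741 -0.174   0.013 ] yaw 109.01 tilt [ 0.0249 -0.0102] q [-20.1  22.5 -17.6  48.3  -0.1  50.9] F [-0.8  0.5  0. ] T [0.01 0.01 0.02] w 0.0296
[ 1.3 -0.9  4.9]
```

```bash
python3 - <<'E'
from st import *;from h import *
from bench import eyes
s=ps();a=eyes.grab_frame("wrist")["img"];b=eyes.grab_frame("scene")["img"]
c=cv2.resize(b[170:330,160:320],(480,480),interpolation=cv2.INTER_CUBIC)
cv2.imwrite("pics/w2.png",a[:,:,::-1]);cv2.imwrite("pics/s2.png",c[:,:,::-1])
E
```

```text
t 3.95 pos [ 0.4741 -0.174   0.013 ] yaw 109.01 tilt [ 0.0249 -0.0102] q [-20.1  22.5 -17.6  48.3  -0.1  50.9] F [-0.8  0.5  0. ] T [0.01 0.01 0.02] w 0.0296
```

View pics/w2.png

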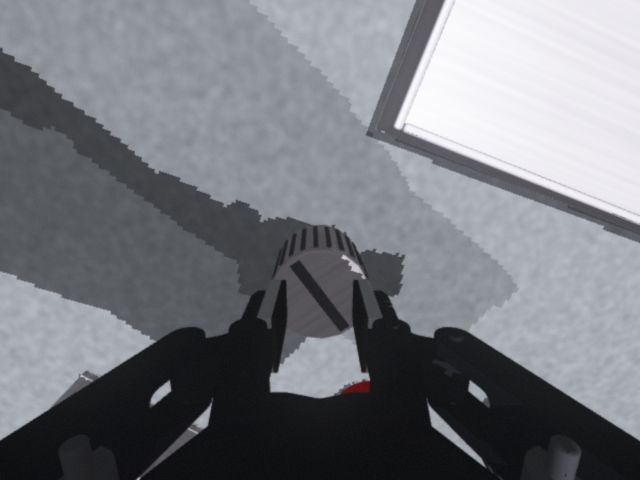

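View pics/s2.png

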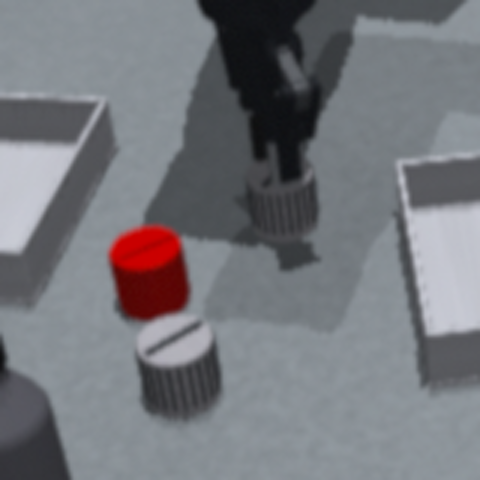

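```bash
python3 - <<'E'
from st import *;from h import *
from bench import eyes
s=ps();f=eyes.grab_frame("wrist")
P=wcloud(s,f)
w=P[220:340,268:372].reshape(-1,3);m=w[(w[:,2]>.035)&(w[:,2]<.055)]
print(len(m),np.median(m[:,2]),cv2.minEnclosingCircle((m[:,:2]*1000).astype(np.float32)),m.mean(0))
w=P[240:340,285:350].reshape(-1,3);print(np.percentile(w[:,2],[5,25,50,75,95]))
for (u,v) in [(320,270),(320,300),(300,290),(320,325),(335,310),(280,310),(360,310)]: print(u,v,P[v,u].round(4), (s["eef_rot"].T@(P[v,u]-s["ee_pos"])).round(4))
f=eyes.grab_frame("top");cv2.imwrite("pics/t2.png",cv2.resize(f["img"][240:340,320:440],None,fx=5,fy=5)[:,:,::-1])
E
```

```text
t 4.05 pos [ 0.4741 -0.174   0.0129] yaw 109.01 tilt [ 0.0248 -0.0101] q [-20.1  22.5 -17.6  48.3  -0.1  50.9] F [-1.2  0.1  0.1] T [-0.    0.04 -0.03] w 0.0302
6662 0.04498559652657587 ((472.2731628417969, -172.65762329101562), 23.633176803588867) [ 0.47146891 -0.16996147  0.04491731]
[0.00809228 0.04417951 0.04488851 0.04548028 0.04654416]
320 270 [ 0.4684 -0.1608  0.0458] [ 0.0138 -0.0004 -0.0332]
320 300 [ 0.4732 -0.1746  0.0461] [-0.0008 -0.0004 -0.0332]
300 290 [ 0.4632 -0.1735  0.0445] [ 0.0035 -0.0095 -0.0318]
320 325 [ 0.4777 -0.1875  0.0448] [-0.0145 -0.0004 -0.0317]
335 310 [ 0.4815 -0.1774  0.0457] [-0.0062  0.0065 -0.0326]
280 310 [ 0.4555 -0.1711  0.0714] [ 0.0077 -0.0155 -0.059 ]
360 310 [ 0.4828 -0.1597  0.0754] [ 0.0095  0.0142 -0.0624]
```

View pics/t2.png

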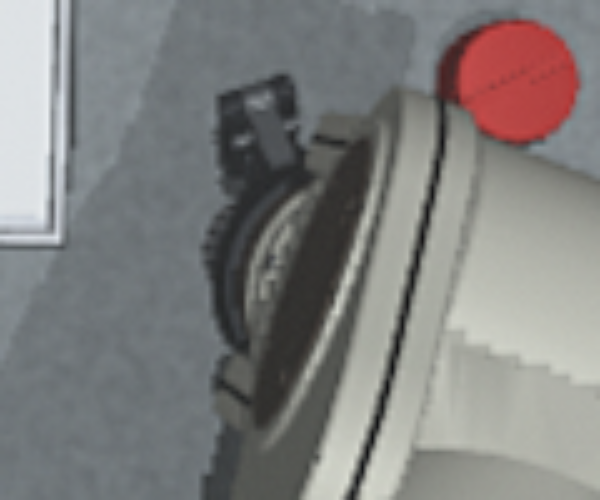

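```bash
python3 - <<'E'
from st import *;from h import *
from bench import eyes
s=ps();f=eyes.grab_frame("wrist")
P=wcloud(s,f);T=(P-s["ee_pos"])@s["eef_rot"]
for v in range(270,400,10):
    print(v,[ (u,*(T[v,u]*1000).round(0).astype(int)) for u in (272,278,284,356,362,368,376)])
c=cv2.resize(f["img"][220:400,230:410],None,fx=4,fy=4,interpolation=cv2.INTER_CUBIC)[:600]
c=np.clip(c.astype(float)*1.8,0,255).astype(np.uint8)
cv2.imwrite("pics/w3.png",c[:,:,::-1])
E
```

```text
t 4.15 pos [ 0.474  -0.1739  0.0128] yaw 109.01 tilt [ 0.0246 -0.0101] q [-20.1  22.5 -17.6  48.3  -0.1  50.9] F [-0.2  0.3 -0.4] T [ 0.01  0.06 -0.02] w 0.0299
270 [(272, np.int64(-4), np.int64(-28), np.int64(12)), (278, np.int64(13), np.int64(-19), np.int64(-31)), (284, np.int64(13), np.int64(-16), np.int64(-32)), (356, np.int64(13), np.int64(16), np.int64(-32)), (362, np.int64(13), np.int64(19), np.int64(-31)), (368, np.int64(-4), np.int64(28), np.int64(14)), (376, np.int64(-4), np.int64(33), np.int64(13))]
280 [(272, np.int64(11), np.int64(-21), np.int64(-37)), (278, np.int64(11), np.int64(-19), np.int64(-38)), (284, np.int64(11), np.int64(-16), np.int64(-38)), (356, np.int64(10), np.int64(15), np.int64(-37)), (362, np.int64(11), np.int64(18), np.int64(-39)), (368, np.int64(11), np.int64(20), np.int64(-38)), (376, np.int64(-11), np.int64(33), np.int64(14))]
290 [(272, np.int64(11), np.int64(-20), np.int64(-49)), (278, np.int64(11), np.int64(-17), np.int64(-48)), (284, np.int64(9), np.int64(-16), np.int64(-43)), (356, np.int64(10), np.int64(14), np.int64(-46)), (362, np.int64(11),
[... 2999 characters left out ...]
int64(-82), np.int64(-32), np.int64(14)), (278, np.int64(-82), np.int64(-28), np.int64(15)), (284, np.int64(-82), np.int64(-24), np.int64(14)), (356, np.int64(-82), np.int64(23), np.int64(15)), (362, np.int64(-81), np.int64(27), np.int64(14)), (368, np.int64(-82), np.int64(31), np.int64(15)), (376, np.int64(17), np.int64(12), np.int64(-109))]
390 [(272, np.int64(-89), np.int64(-32), np.int64(13)), (278, np.int64(-89), np.int64(-28), np.int64(14)), (284, np.int64(-89), np.int64(-24), np.int64(14)), (356, np.int64(-84), np.int64(23), np.int64(8)), (362, np.int64(-83), np.int64(26), np.int64(7)), (368, np.int64(-82), np.int64(30), np.int64(6)), (376, np.int64(17), np.int64(12), np.int64(-112))]
```

View pics/w3.png

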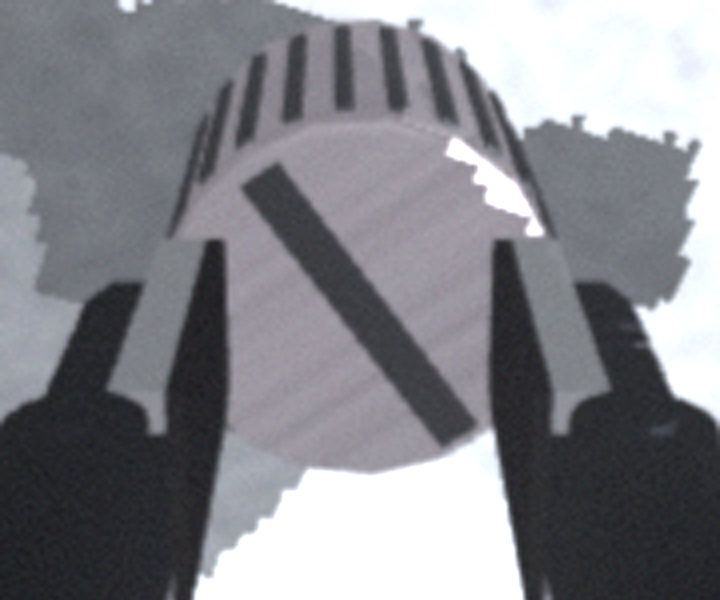

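```bash
python3 - <<'E'
from st import *;from h import *
s,f=pickle.load(open("w1.pkl","rb"))
P=wcloud(s,f);T=(P-s["ee_pos"])@s["eef_rot"]
for v in range(285,400,8):
    print(v,[ (u,(T[v,u]*1000).round(0).astype(int).tolist()) for u in (190,200,210,216,424,430,440)])
E
```

```text
285 [(190, [-88, -147, 180]), (200, [-92, -139, 191]), (210, [-97, -132, 203]), (216, [-100, -126, 208]), (424, [-100, 127, 210]), (430, [-100, 134, 210]), (440, [-100, 146, 210])]
293 [(190, [-91, -141, 165]), (200, [11, -48, -51]), (210, [11, -44, -50]), (216, [-104, -123, 194]), (424, [9, 42, -47]), (430, [11, 43, -51]), (440, [11, 47, -50])]
301 [(190, [11, -49, -58]), (200, [11, -46, -58]), (210, [9, -43, -54]), (216, [6, -43, -47]), (424, [6, 42, -48]), (430, [9, 42, -54]), (440, [11, 45, -58])]
309 [(190, [11, -47, -64]), (200, [10, -44, -63]), (210, [5, -44, -54]), (216, [2, -43, -47]), (424, [4, 42, -50]), (430, [7, 42, -56]), (440, [11, 43, -64])]
317 [(190, [11, -45, -71]), (200, [8, -43, -66]), (210, [3, -43, -56]), (216, [-1, -44, -48]), (424, [0, 42, -50]), (430, [4, 42, -57]), (440, [9, 42, -67])]
325 [(190, [11, -43, -75]), (200, [5, -44, -66]), (210, [0, -43, -57]), (216, [-4, -43, -50]), (424, [-3, 42, -51]), (430, [0, 42, -57]), (440, [6, 42, -67])]
333 [(190, [8, -43, -76]), (200, [3, -43, -67]), (210, [-3, -44, -57]), (216, [-7, -43, -50]), (424, [-7, 42, -51]), 
[... 721 characters left out ...]

373 [(190, [17, -31, -107]), (200, [-11, -43, -71]), (210, [-224, -144, 206]), (216, [-223, -136, 205]), (424, [-220, 135, 202]), (430, [-214, 139, 194]), (440, [-10, 42, -72])]
381 [(190, [17, -30, -110]), (200, [17, -28, -110]), (210, [-235, -144, 205]), (216, [-236, -137, 206]), (424, [-226, 133, 193]), (430, [-219, 137, 185]), (440, [17, 26, -110])]
389 [(190, [16, -29, -112]), (200, [17, -27, -113]), (210, [17, -25, -112]), (216, [-247, -137, 204]), (424, [-232, 131, 187]), (430, [17, 23, -113]), (440, [17, 26, -112])]
397 [(190, [17, -28, -115]), (200, [17, -26, -115]), (210, [17, -24, -115]), (216, [17, -23, -115]), (424, [16, 22, -114]), (430, [17, 23, -114]), (440, [16, 25, -113])]
```

The depth data shows the fingertips end about 34 mm (closed) to 47 mm (open) behind the reported TCP. The fingers therefore closed just above the knob's top. I'll allow for this offset, open, and test how the tilt behaves.

Request:
send_rows --increments '[[[0,0,-2],0],[[0,0,-10],0],[[0,0,-40],0],[[0,0,0],0]]' --grip 85

```text
clock: 4.7
ee_pos: [0.4729, -0.1735, 0.0673]
eef_rot: [[-0.326, 0.945, 0.025], [0.945, 0.326, -0.01], [-0.017, 0.02, -1.0]]
force: [-0.5, -0.0, 0.5]
gripper_width: 0.0852
```

```bash
python3 - <<'E'
from st import *
s=ps();print(to(s,.4725,-.173,-.028))
E
```

```text
t 4.7 pos [ 0.4729 -0.1735  0.0673] yaw 109.01 tilt [ 0.0245 -0.01  ] q [-20.1  18.6 -13.9  56.   -0.1  50.9] F [-0.5 -0.   0.5] T [-0.02 -0.02 -0.01] w 0.0852
[ 2.2 -2.1 95.2]
```

Request:
send_rows --increments '[[[2,-2,15],0],[[0,0,15],0],[[0,0,15],0],[[0,0,15],0]]'

```text
clock: 5.2
ee_pos: [0.4728, -0.1732, 0.0063]
eef_rot: [[-0.326, 0.945, 0.028], [0.945, 0.326, -0.011], [-0.02, 0.022, -1.0]]
force: [0.3, 0.7, 0.3]
gripper_width: 0.0847
```

```bash
python3 - <<'E'
from st import *
s=ps();print(to(s,.4725,-.173,-.028))
E
```

```text
t 5.2 pos [ 0.4728 -0.1732  0.0063] yaw 109.01 tilt [ 0.0275 -0.0111] q [-20.1  22.8 -18.5  47.1  -0.1  50.9] F [0.3 0.7 0.3] T [ 0.05 -0.01 -0.01] w 0.0847
[ 0.9 -1.  34.3]
```

Request:
send_rows --increments '[[[0.5,-0.5,15],0],[[0,0,12],0],[[0,0,7],0]]'

```text
clock: 5.58
ee_pos: [0.4712, -0.1726, -0.0317]
eef_rot: [[-0.326, 0.945, 0.023], [0.945, 0.326, -0.01], [-0.017, 0.019, -1.0]]
force: [0.0, 0.0, 0.1]
gripper_width: 0.0852
```

```bash
python3 - <<'E'
from st import *;from h import *
from bench import eyes
s=ps();print(to(s,.4725,-.173,-.028))
a=eyes.grab_frame("wrist");b=eyes.grab_frame("scene")["img"]
c=cv2.resize(b[170:330,160:320],(480,480),interpolation=cv2.INTER_CUBIC)
cv2.imwrite("pics/s4.png",np.hstack([c,np.clip(a["img"][120:440:1,160:480]*1.5,0,255).astype(np.uint8).repeat(1,0)[:, :] if 0 else cv2.resize(a["img"][160:400,160:480],(320,480))])[:,:,::-1])
E
```

```text
t 5.58 pos [ 0.4712 -0.1726 -0.0317] yaw 109.01 tilt [ 0.0233 -0.0096] q [-20.1  26.  -20.6  42.   -0.1  50.9] F [0.  0.  0.1] T [-0.01  0.02  0.01] w 0.0852
[-0.8  1.1 -3.7]
```

View pics/s4.png

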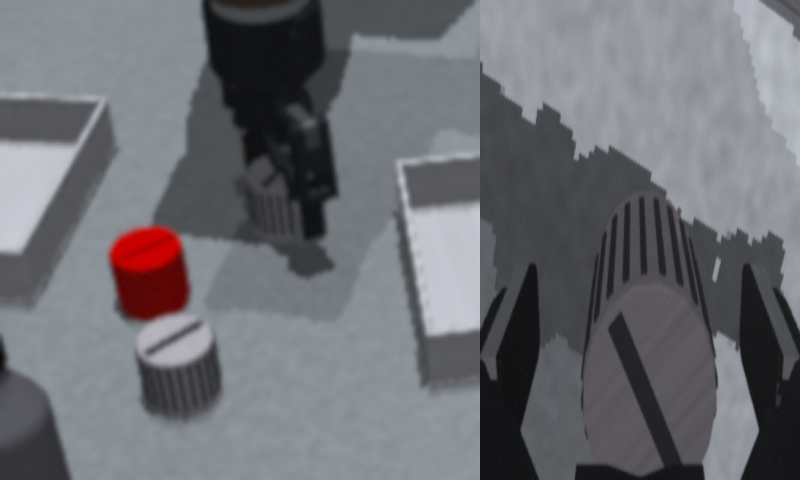

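The fingers now straddle the knob and nothing is in contact. I'll rise 4 mm and close.

Request:
send_rows --increments '[[[0,0,-4],0],[[0,0,0],0],[[0,0,0],0],[[0,0,0],0]]' --grip 35 --force 50

```text
clock: 6.18
ee_pos: [0.4724, -0.1729, -0.0256]
eef_rot: [[-0.326, 0.945, 0.026], [0.945, 0.326, -0.01], [-0.018, 0.021, -1.0]]
force: [-0.8, 0.9, -1.7]
gripper_width: 0.0453
```

```bash
python3 - <<'E'
from st import *;from h import *
from bench import eyes
s=ps()
f=eyes.grab_frame("wrist");P=wcloud(s,f);T=(P-s["ee_pos"])@s["eef_rot"]
m=T.reshape(-1,3);h=P.reshape(-1,3)[:,2];k=(abs(h-.045)<.003)&(abs(m[:,0])<.04)&(abs(m[:,1])<.04);k=m[k]
print(cv2.minEnclosingCircle((k[:,:2]*1000).astype(np.float32)))
cv2.imwrite("pics/w5.png",f["img"][:,:,::-1])
E
```

```text
t 6.17 pos [ 0.4724 -0.1729 -0.0256] yaw 109.01 tilt [ 0.026  -0.0104] q [-20.1  25.4 -20.3  42.7  -0.1  50.9] F [-0.8  0.9 -1.7] T [ 0.02  0.02 -0.02] w 0.0453
((7.093896865844727, -3.0580852031707764), 31.846599578857422)
```

View pics/w5.png

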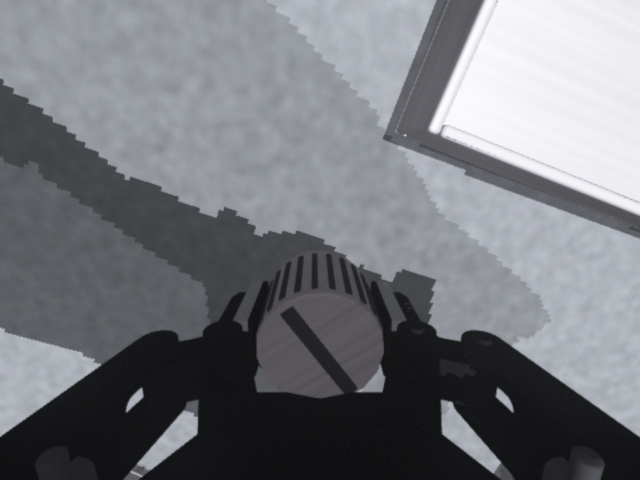

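Request:
send_rows --increments '[[[0,0,-10],0],[[0,0,-30],0],[[0,0,-40],0],[[0,0,-20],0],[[20,11,0],0],[[40,21,0],0],[[40,21,0],0],[[42,21,0],0],[[42,21,0],0],[[42,21,0],0],[[42,21,0],0],[[40,21,0],0],[[35,18,0],0],[[15,8,0],0]]'

```text
clock: 7.98
ee_pos: [0.5301, 0.2368, 0.0821]
eef_rot: [[-0.32, 0.947, 0.032], [0.947, 0.32, -0.011], [-0.021, 0.026, -0.999]]
force: [0.5, -0.3, -2.2]
gripper_width: 0.0452
```

```bash
python3 - <<'E'
from st import *
s=ps();print(to(s,.5325,.2446,.075))
E
```

```text
t 7.97 pos [0.5301 0.2368 0.0821] yaw 108.67 tilt [ 0.0315 -0.0111] q [24.8 25.9 -0.3 62.5 -1.3 96.1] F [ 0.5 -0.3 -2.2] T [-0.01  0.03 -0.06] w 0.0452
[6.8 4.5 7. ]
```

Request:
send_rows --increments '[[[7,4.5,0],0],[[0,0,0],-10.7],[[0,0,0],-10.7],[[0,0,0],-10.7],[[0,0,0],-10.7],[[0,0,0],-10.7],[[0,0,0],-10.7],[[0,0,0],-10.7],[[0,0,0],-10.7],[[0,0,0],-10.7],[[0,0,0],-10.7],[[0,0,0],-10.7]]'

```text
clock: 9.48
ee_pos: [0.5307, 0.2294, 0.083]
eef_rot: [[-0.681, -0.732, 0.025], [-0.732, 0.681, -0.021], [-0.002, -0.032, -0.999]]
force: [-0.2, 0.5, -0.7]
gripper_width: 0.0453
```

```bash
python3 - <<'E'
from st import *
s=ps();print(to(s,.5325,.2446,.075))
E
```

```text
t 9.47 pos [0.5307 0.2294 0.083 ] yaw -132.91 tilt [ 0.0247 -0.021 ] q [ 24.3  26.    0.1  63.3  -1.7 -22.8] F [-0.2  0.5 -0.7] T [ 0.01 -0.    0.02] w 0.0453
[-12.3   9.3   7.7]
```

Request:
send_rows --increments '[[[23,-55,0],0],[[23,-55,0],0],[[0,0,0],0],[[0,0,0],0]]'

```text
clock: 9.98
ee_pos: [0.5803, 0.1139, 0.0871]
eef_rot: [[-0.683, -0.73, 0.023], [-0.73, 0.683, -0.023], [0.0, -0.033, -0.999]]
force: [-0.7, 0.6, -1.8]
gripper_width: 0.045
```

```bash
python3 st.py
```

```text
t 9.97 pos [0.5803 0.1139 0.0871] yaw -133.08 tilt [ 0.0235 -0.0226] q [ 12.   27.    2.4  64.3  -1.5 -35. ] F [-0.7  0.6 -1.8] T [ 0.02  0.05 -0.02] w 0.045
```

Request:
send_rows --increments '[[[-5,12,0],0],[[-6,15,0],0],[[-6,15,0],0],[[-6,15,0],0],[[-6,15,0],0],[[-6,15,0],0]]'

```text
clock: 10.72
ee_pos: [0.5353, 0.208, 0.0841]
eef_rot: [[-0.679, -0.734, 0.022], [-0.734, 0.679, -0.021], [0.001, -0.031, -1.0]]
force: [-0.2, 0.6, -1.9]
gripper_width: 0.0453
```

```bash
python3 st.py
```

```text
t 10.72 pos [0.5353 0.208  0.0841] yaw -132.76 tilt [ 0.0221 -0.0215] q [ 22.2  25.6  -0.3  63.3  -1.6 -25.1] F [-0.2  0.6 -1.9] T [ 0.03  0.05 -0.01] w 0.0453
```

```bash
python3 - <<'E'
from st import *
s=ps()
Rg=np.array([[-0.326,0.945,0.026],[0.945,0.326,-0.0104],[-0.0183,0.0212,-0.9996]])
k=Rg.T@[0,0,1];print(k, s["eef_rot"]@k)
for a in range(0,200,30):
    c,s_=np.cos(np.radians(a)),np.sin(np.radians(a));r=np.array([[c,-s_,0],[s_,c,0],[0,0,1]])
    print(a,(s["eef_rot"]@r@k)[:2].round(4))
f=1
from bench import eyes
import pickle,cv2
fr=eyes.grab_frame("wrist");pickle.dump((s,fr),open("w6.pkl","wb"));cv2.imwrite("pics/w6.png",fr["img"][:,:,::-1])
E
```

```text
t 10.72 pos [0.5353 0.208  0.0841] yaw -132.76 tilt [ 0.0221 -0.0215] q [ 22.2  25.6  -0.3  63.3  -1.6 -25.1] F [-0.2  0.6 -1.9] T [ 0.03  0.05 -0.01] w 0.0453
[-0.0183  0.0212 -0.9996] [-0.02523919  0.04930118  0.99845724]
0 [-0.0252  0.0493]
30 [-0.0109  0.0471]
60 [0.0004 0.0381]
90 [0.0057 0.0246]
120 [0.0036 0.0103]
150 [-0.0055 -0.001 ]
180 [-0.019  -0.0063]
```

View pics/w6.png

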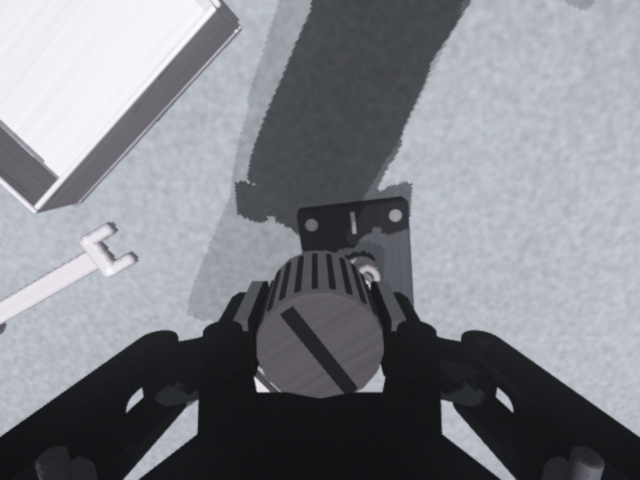

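```bash
python3 - <<'E'
from h import *;from st import *
s,f=pickle.load(open("w6.pkl","rb"))
print(w_at_z(s,f,[(312,224.5),(395,215.5),(352.5,224)],.02).round(4))
# bar mid in tool
def tz(px,z):
    H=f["hand_eye"];d=H[:3,:3]@np.array([(px[0]-f["cx"])/f["fx"],(px[1]-f["cy"])/f["fy"],1]);return H[:3,3]+d*(z-H[2,3])/d[2]
e=[tz(p,-.0706) for p in [(287,311),(349,391)]];print(np.array(e).round(4),(e[0]+e[1])/2)
d=s["eef_rot"]@(e[1]-e[0]);print("bar",np.degrees(np.arctan2(d[1],d[0]))%180)
c=cv2.resize(f["img"][180:400,220:430],None,fx=3.5,fy=2.7,interpolation=cv2.INTER_CUBIC);cv2.imwrite("pics/w6c.png",c[:,:,::-1])
c=cv2.resize(f["img"][195:285,290:420],None,fx=6,fy=6,interpolation=cv2.INTER_CUBIC);cv2.imwrite("pics/w6d.png",c[:,:,::-1])
E
```

```text
[[0.5324 0.1949 0.02  ]
 [0.4842 0.2299 0.02  ]
 [0.5106 0.2142 0.02  ]]
[[ 0.0143 -0.0106 -0.0706]
 [-0.018   0.0112 -0.0706]] [-0.00189416  0.00033279 -0.0706    ]
bar 81.25068519960888
```

View pics/w6c.png

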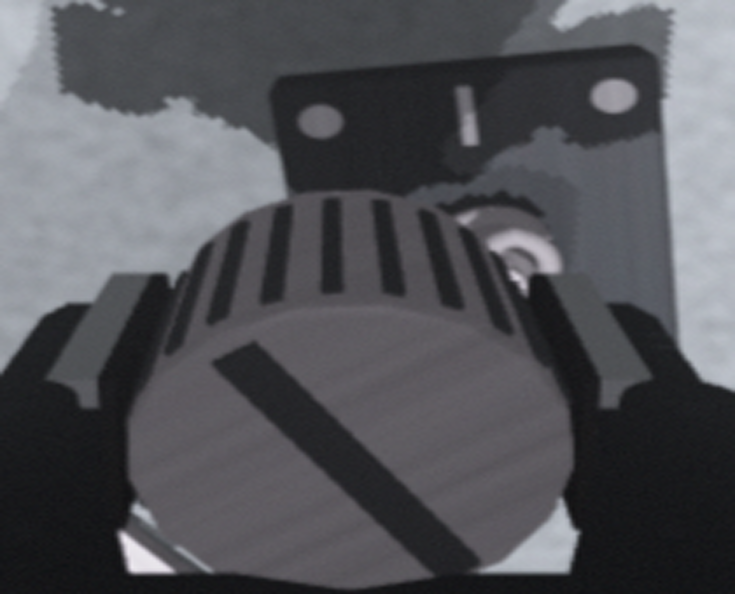

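View pics/w6d.png

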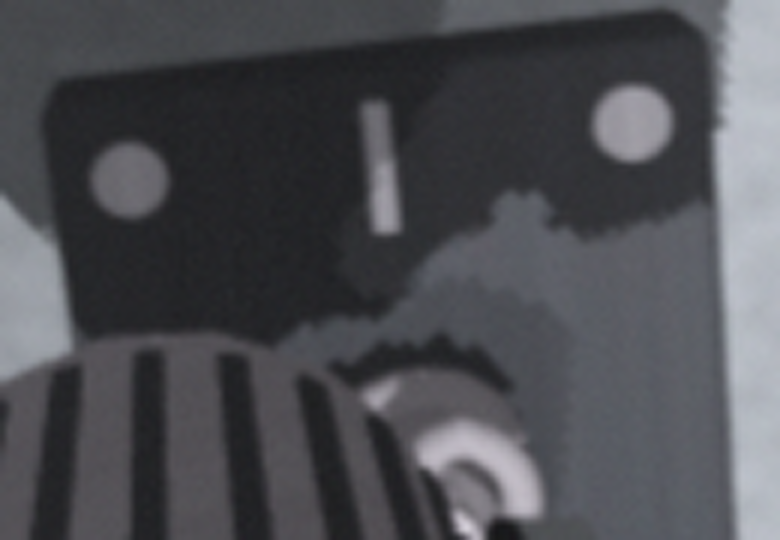

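Request:
send_rows --increments '[[[-12,13,0],0],[[-12,13,0],0],[[0,0,0],-7],[[0,0,0],0]]'

```text
clock: 11.28
ee_pos: [0.5315, 0.25, 0.0831]
eef_rot: [[-0.58, -0.814, 0.022], [-0.815, 0.58, -0.019], [0.003, -0.029, -1.0]]
force: [-0.3, -0.7, -1.9]
gripper_width: 0.0453
```

```bash
cat > g.py <<'E'
from st import *
import sys
def main(x=.5321,y=.2447,zr=None,bary=35.2):
    s=ps();R=s["eef_rot"]
    rim=s["ee_pos"]+R@np.array([-.0008,0,-.0256]);k=R@np.array([-.0183,.0212,-.9996])
    yaw=np.degrees(np.arctan2(R[1,0],R[0,0]))
    d=np.array([x,y,rim[2]])-rim
    print("rim",rim.round(4),"axis",k[:2].round(3),"bar rel gauge",((yaw+bary-54.3+90)%180-90).round(1),"corr tool xy",(R.T@d*1000).round(1),"rim above block mm",((rim[2]-.02)*1000).round(1))
if __name__=="__main__": main()
E
python3 g.py
```

```text
t 11.28 pos [0.5315 0.25   0.0831] yaw -125.45 tilt [ 0.022  -0.0191] q [ 26.1  27.1   1.9  64.1  -1.5 -28.5] F [-0.3 -0.7 -1.9] T [0.04 0.03 0.  ] w 0.0453
rim [0.5314 0.2512 0.1087] axis [-0.029  0.046] bar rel gauge 35.4 corr tool xy [ 4.9 -4.3  0.1] rim above block mm 88.7
```

Request:
send_rows --increments '[[[5,-4.5,0],0],[[0,0,20],0],[[0,0,20],0],[[0,0,12],0],[[0,0,0],0]]'

```text
clock: 11.9
ee_pos: [0.535, 0.2407, 0.0306]
eef_rot: [[-0.587, -0.809, 0.024], [-0.809, 0.587, -0.019], [0.002, -0.03, -1.0]]
force: [-0.6, 0.8, -0.8]
gripper_width: 0.0454
```

```bash
python3 g.py;python3 - <<'E'
from h import *
from bench import eyes,state
s=state();f=eyes.grab_frame("wrist");g=eyes.grab_frame("scene")
a=cv2.resize(f["img"][180:400,220:430],(400,420),interpolation=cv2.INTER_CUBIC);b=cv2.resize(g["img"][190:260,420:490],(400,420),interpolation=cv2.INTER_CUBIC)
cv2.imwrite("pics/d1.png",np.clip(np.hstack([a,b])[:,:,::-1]*1.3,0,255))
E
```

```text
t 11.9 pos [0.535  0.2407 0.0306] yaw -125.96 tilt [ 0.0237 -0.0191] q [ 25.1  29.8  -2.3  57.2  -1.6 -28.9] F [-0.6  0.8 -0.8] T [-0.05  0.03  0.01] w 0.0454
rim [0.5348 0.2419 0.0562] axis [-0.03   0.046] bar rel gauge 34.9 corr tool xy [-0.7  3.9 -0.1] rim above block mm 36.2[ WARN:0@2.708] global loadsave.cpp:1063 imwrite_ Unsupported depth image for selected encoder is fallbacked to CV_8U.
```

View pics/d1.png

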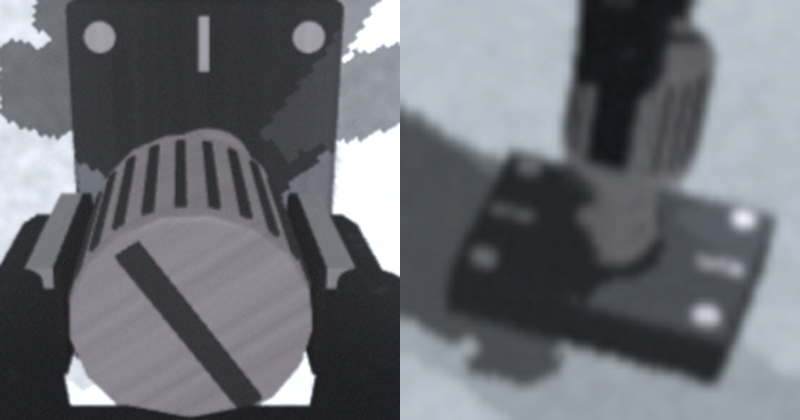

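Request:
send_rows --increments '[[[-0.7,3.5,0],0],[[0,0,0],0]]'

```text
clock: 12.25
ee_pos: [0.5345, 0.2447, 0.0333]
eef_rot: [[-0.587, -0.809, 0.028], [-0.81, 0.587, -0.017], [-0.003, -0.033, -0.999]]
force: [-0.2, 0.9, -1.4]
gripper_width: 0.0453
```

```bash
python3 g.py
```

```text
t 12.25 pos [0.5345 0.2447 0.0333] yaw -125.95 tilt [ 0.0285 -0.0168] q [ 25.5  29.5  -2.3  57.1  -1.6 -28.6] F [-0.2  0.9 -1.4] T [-0.    0.05  0.  ] w 0.0453
rim [0.5342 0.2457 0.0589] axis [-0.035  0.044] bar rel gauge 35.0 corr tool xy [ 2.1  1.1 -0. ] rim above block mm 38.9
```

Request:
send_rows --increments '[[[2,1,3],0],[[0,0,2],0]]'

```text
clock: 12.5
ee_pos: [0.533, 0.2439, 0.0289]
eef_rot: [[-0.587, -0.809, 0.03], [-0.81, 0.587, -0.016], [-0.005, -0.034, -0.999]]
force: [-0.5, -0.0, -0.8]
gripper_width: 0.0451
```

```bash
python3 g.py
```

```text
t 12.5 pos [0.533  0.2439 0.0289] yaw -125.93 tilt [ 0.03   -0.0161] q [ 25.5  29.5  -3.   56.3  -1.6 -28.6] F [-0.5 -0.  -0.8] T [-0.01  0.09 -0.02] w 0.0451
rim [0.5327 0.245  0.0545] axis [-0.036  0.043] bar rel gauge 35.0 corr tool xy [ 0.6  0.3 -0. ] rim above block mm 34.5
```

Request:
send_rows --increments '[[[0.4,0.2,4],0],[[0,0,4],0],[[0,0,3],0]]'

```text
clock: 12.88
ee_pos: [0.5328, 0.2435, 0.0171]
eef_rot: [[-0.587, -0.809, 0.03], [-0.81, 0.587, -0.016], [-0.004, -0.034, -0.999]]
force: [-0.5, 0.1, -1.2]
gripper_width: 0.0453
```

```bash
python3 g.py
```

```text
t 12.88 pos [0.5328 0.2435 0.0171] yaw -125.93 tilt [ 0.0299 -0.0162] q [ 25.5  30.2  -3.9  54.8  -1.6 -28.6] F [-0.5  0.1 -1.2] T [-0.03  0.11 -0.01] w 0.0453
rim [0.5325 0.2445 0.0426] axis [-0.036  0.043] bar rel gauge 35.0 corr tool xy [ 0.1  0.4 -0. ] rim above block mm 22.6
```

Request:
send_rows --increments '[[[0,0.3,3],0],[[0,0,3],0],[[0,0,2],0]]'

```text
clock: 13.25
ee_pos: [0.5326, 0.2434, 0.0081]
eef_rot: [[-0.587, -0.809, 0.029], [-0.81, 0.587, -0.016], [-0.004, -0.033, -0.999]]
force: [0.3, 0.0, -2.0]
gripper_width: 0.0453
```

```bash
python3 g.py
```

```text
t 13.25 pos [0.5326 0.2434 0.0081] yaw -125.93 tilt [ 0.0293 -0.0165] q [ 25.5  30.8  -4.4  53.7  -1.6 -28.6] F [ 0.3  0.  -2. ] T [-0.06  0.    0.05] w 0.0453
rim [0.5323 0.2445 0.0337] axis [-0.036  0.044] bar rel gauge 35.0 corr tool xy [-0.   0.3 -0. ] rim above block mm 13.7
```

Request:
send_rows --increments '[[[0,0.2,1.5],0],[[0,0,1],0]]'

```text
clock: 13.5
ee_pos: [0.5326, 0.2435, 0.0054]
eef_rot: [[-0.587, -0.809, 0.029], [-0.81, 0.587, -0.016], [-0.004, -0.033, -0.999]]
force: [0.0, -0.7, 1.4]
gripper_width: 0.0453
```

```bash
python3 g.py
```

```text
t 13.5 pos [0.5326 0.2435 0.0054] yaw -125.93 tilt [ 0.0293 -0.0164] q [ 25.5  31.   -4.6  53.4  -1.6 -28.6] F [ 0.  -0.7  1.4] T [-0.03  0.19  0.06] w 0.0453
rim [0.5323 0.2446 0.031 ] axis [-0.036  0.044] bar rel gauge 35.0 corr tool xy [ 0.   0.2 -0. ] rim above block mm 11.0
```

Request:
send_rows --increments '[[[0,0.2,0],5],[[0,0,0],5],[[0,0,0],5],[[0,0,0.4],5]]'

```text
clock: 14.0
ee_pos: [0.5328, 0.2438, 0.0055]
eef_rot: [[-0.834, -0.55, 0.03], [-0.551, 0.834, -0.016], [-0.017, -0.03, -0.999]]
force: [0.2, 0.3, -2.2]
gripper_width: 0.0454
```

```bash
python3 g.py
```

```text
t 14.0 pos [0.5328 0.2438 0.0055] yaw -146.57 tilt [ 0.0304 -0.0159] q [25.5 31.  -4.6 53.3 -1.6 -7.9] F [ 0.2  0.3 -2.2] T [0.   0.07 0.03] w 0.0454
rim [0.5327 0.2447 0.0311] axis [-0.027  0.044] bar rel gauge 14.3 corr tool xy [ 0.5  0.4 -0. ] rim above block mm 11.1
```

Request:
send_rows --increments '[[[0.4,0.3,0.3],5],[[0,0,0.5],5],[[0,0,0.5],5],[[0,0,0.5],5]]'

```text
clock: 14.5
ee_pos: [0.5329, 0.2441, 0.004]
eef_rot: [[-0.975, -0.22, 0.031], [-0.221, 0.975, -0.015], [-0.027, -0.022, -0.999]]
force: [-0.1, 0.3, -2.0]
gripper_width: 0.0455
```

```bash
python3 g.py
```

```text
t 14.5 pos [0.5329 0.2441 0.004 ] yaw -167.25 tilt [ 0.0314 -0.0154] q [25.5 31.  -4.7 53.  -1.6 12.8] F [-0.1  0.3 -2. ] T [-0.01  0.08 -0.  ] w 0.0455
rim [0.5328 0.2446 0.0296] axis [-0.018  0.04 ] bar rel gauge -6.3 corr tool xy [ 0.7  0.2 -0. ] rim above block mm 9.6
```

Request:
send_rows --increments '[[[0.6,0.2,0.4],5],[[0,0,0.5],5],[[0,0,0.5],5],[[0,0,0.5],5],[[0,0,0.5],5],[[0,0,0.5],5]]'

```text
clock: 15.25
ee_pos: [0.533, 0.2445, 0.0017]
eef_rot: [[-0.949, 0.314, 0.033], [0.314, 0.949, -0.015], [-0.036, -0.004, -0.999]]
force: [-0.6, 1.0, -2.0]
gripper_width: 0.0453
```

```bash
python3 g.py
```

```text
t 15.25 pos [0.533  0.2445 0.0017] yaw 161.72 tilt [ 0.033  -0.0146] q [25.5 31.1 -5.  52.6 -1.6 43.8] F [-0.6  1.  -2. ] T [ 0.05  0.08 -0.01] w 0.0453
rim [0.5329 0.2446 0.0273] axis [-0.009  0.029] bar rel gauge -37.4 corr tool xy [ 0.8 -0.1 -0. ] rim above block mm 7.3
```

Request:
send_rows --increments '[[[0.6,0,0.6],5],[[0,0,0.6],5],[[0,0,0.6],5]]'

```text
clock: 15.62
ee_pos: [0.5328, 0.2448, 0.0002]
eef_rot: [[-0.83, 0.556, 0.034], [0.556, 0.831, -0.014], [-0.036, 0.007, -0.999]]
force: [-0.4, -0.9, -1.9]
gripper_width: 0.0453
```

```bash
python3 g.py
```

```text
t 15.62 pos [5.328e-01 2.448e-01 2.000e-04] yaw 146.19 tilt [ 0.0339 -0.0143] q [25.6 31.2 -5.1 52.3 -1.6 59.4] F [-0.4 -0.9 -1.9] T [0.08 0.02 0.05] w 0.0453
rim [0.5326 0.2447 0.0258] axis [-0.007  0.022] bar rel gauge -52.9 corr tool xy [ 0.4 -0.3 -0. ] rim above block mm 5.8
```

Request:
send_rows --increments '[[[0.3,-0.2,0.5],5],[[0,0,0.5],5],[[0,0,0.5],5]]'

```text
clock: 16.0
ee_pos: [0.5328, 0.2449, -0.0011]
eef_rot: [[-0.651, 0.758, 0.035], [0.758, 0.652, -0.014], [-0.033, 0.017, -0.999]]
force: [-0.6, 0.3, -1.4]
gripper_width: 0.0452
```

```bash
python3 g.py
```

```text
t 16.0 pos [ 0.5328  0.2449 -0.0011] yaw 130.67 tilt [ 0.0346 -0.0139] q [25.6 31.3 -5.2 52.1 -1.6 74.9] F [-0.6  0.3 -1.4] T [0.06 0.03 0.02] w 0.0452
rim [0.5324 0.2447 0.0245] axis [-0.007  0.014] bar rel gauge -68.4 corr tool xy [ 0.2 -0.3 -0. ] rim above block mm 4.5
```

Request:
send_rows --increments '[[[0.2,-0.2,0.5],5],[[0,0,0.5],5],[[0,0,0.5],5],[[0,0,0.5],5]]'

```text
clock: 16.5
ee_pos: [0.5331, 0.2452, -0.0027]
eef_rot: [[-0.342, 0.939, 0.036], [0.939, 0.342, -0.013], [-0.025, 0.029, -0.999]]
force: [-0.6, -0.5, -1.4]
gripper_width: 0.0453
```

```bash
python3 g.py
```

```text
t 16.5 pos [ 0.5331  0.2452 -0.0027] yaw 109.99 tilt [ 0.0357 -0.0134] q [25.6 31.3 -5.4 51.8 -1.6 95.6] F [-0.6 -0.5 -1.4] T [0.04 0.1  0.  ] w 0.0453
rim [0.5324 0.2448 0.0229] axis [-0.009  0.003] bar rel gauge -89.1 corr tool xy [ 0.  -0.3 -0. ] rim above block mm 2.9
```

Still turning freely at 2.9 mm, so this looks like the good knob. I'll continue gently.

Request:
send_rows --increments '[[[0,-0.2,0.6],5],[[0,0,0.6],5],[[0,0,0.6],5]]'

```text
clock: 16.88
ee_pos: [0.5333, 0.2453, -0.0043]
eef_rot: [[-0.078, 0.996, 0.037], [0.997, 0.079, -0.013], [-0.016, 0.035, -0.999]]
force: [0.4, -1.0, -1.2]
gripper_width: 0.045
```

```bash
python3 g.py
```

```text
t 16.88 pos [ 0.5333  0.2453 -0.0043] yaw 94.48 tilt [ 0.0365 -0.0129] q [ 25.6  31.4  -5.5  51.5  -1.6 111.1] F [ 0.4 -1.  -1.2] T [0.04 0.05 0.02] w 0.045
rim [0.5324 0.2448 0.0213] axis [-0.014 -0.004] bar rel gauge 75.4 corr tool xy [-0.1 -0.3 -0. ] rim above block mm 1.3
```

Request:
send_rows --increments '[[[0,-0.2,0.6],4],[[0,0,0.5],3]]'

```text
clock: 17.12
ee_pos: [0.5335, 0.2454, -0.0051]
eef_rot: [[0.048, 0.998, 0.037], [0.999, -0.048, -0.013], [-0.011, 0.038, -0.999]]
force: [-0.7, -0.1, -2.4]
gripper_width: 0.0455
```

```bash
python3 g.py
```

```text
t 17.12 pos [ 0.5335  0.2454 -0.0051] yaw 87.23 tilt [ 0.0372 -0.0126] q [ 25.6  31.5  -5.6  51.3  -1.6 118.3] F [-0.7 -0.1 -2.4] T [ 0.03 -0.   -0.  ] w 0.0455
rim [0.5325 0.2449 0.0205] axis [-0.017 -0.007] bar rel gauge 68.1 corr tool xy [-0.2 -0.4 -0. ] rim above block mm 0.5
```

Request:
send_rows --increments '[[[0,-0.2,0.6],3],[[0,0,0.4],2]]'

```text
clock: 17.38
ee_pos: [0.5339, 0.2448, -0.0054]
eef_rot: [[0.139, 0.99, 0.039], [0.99, -0.138, -0.014], [-0.008, 0.04, -0.999]]
force: [-1.3, -1.4, 2.9]
gripper_width: 0.0456
```

```bash
python3 g.py
```

```text
t 17.38 pos [ 0.5339  0.2448 -0.0054] yaw 82.03 tilt [ 0.0386 -0.0137] q [ 25.6  31.5  -5.6  51.2  -1.7 123.5] F [-1.3 -1.4  2.9] T [-0.4   0.27  0.06] w 0.0456
rim [0.5328 0.2444 0.0202] axis [-0.02  -0.007] bar rel gauge 62.9 corr tool xy [ 0.2 -0.7 -0. ] rim above block mm 0.2
```

The rim has touched the block (+4 N) after about 152°, with no stop at 6 mm. I'll release it and check.

Request:
send_rows --increments '[[[0,0,0],0],[[0,0,0],0],[[0,0,0],0]]' --grip 85

```text
clock: 17.75
ee_pos: [0.5346, 0.2456, -0.0048]
eef_rot: [[0.138, 0.99, 0.04], [0.99, -0.137, -0.012], [-0.006, 0.041, -0.999]]
force: [0.0, -0.4, 0.6]
gripper_width: 0.0849
```

Request:
send_rows --increments '[[[0,0,-15],0],[[0,0,-30],0],[[0,0,-40],0],[[0,0,-30],0],[[0,0,0],0]]'

```text
clock: 18.38
ee_pos: [0.5304, 0.2477, 0.1175]
eef_rot: [[0.137, 0.99, 0.043], [0.991, -0.136, -0.01], [-0.005, 0.044, -0.999]]
force: [0.4, 0.7, -0.4]
gripper_width: 0.0851
```

```bash
python3 - <<'E'
from h import *;from st import *
from bench import eyes
s=ps();f=eyes.grab_frame("wrist");pickle.dump((s,f),open("w7.pkl","wb"));cv2.imwrite("pics/w7.png",f["img"][:,:,::-1])
P=wcloud(s,f)
q=P.reshape(-1,3);m=q[(np.hypot(q[:,0]-.5321,q[:,1]-.2447)<.03)&(q[:,2]>.055)&(q[:,2]<.08)]
print(len(m),np.percentile(m[:,2],[10,50,90]),cv2.minEnclosingCircle((m[:,:2]*1000).astype(np.float32)))
b=q[(abs(q[:,0]-.5321)<.05)&(abs(q[:,1]-.2447)<.05)&(q[:,2]>.012)&(q[:,2]<.03)];print("block",np.median(b[:,2]))
A=np.c_[m[:,:2],np.ones(len(m))];mm=m[abs(m[:,2]-np.median(m[:,2]))<.003];A=np.c_[mm[:,:2]-[.5321,.2447],np.ones(len(mm))];print(np.linalg.lstsq(A,mm[:,2],rcond=None)[0])
b2=b[abs(b[:,2]-np.median(b[:,2]))<.003];A=np.c_[b2[:,:2]-[.5321,.2447],np.ones(len(b2))];print("block plane",np.linalg.lstsq(A,b2[:,2],rcond=None)[0])
E
```

```text
t 18.38 pos [0.5304 0.2477 0.1175] yaw 82.14 tilt [ 0.0426 -0.0104] q [ 26.   24.3   2.9  66.6  -1.6 123.8] F [ 0.4  0.7 -0.4] T [ 0.02  0.04 -0.08] w 0.0851
3321 [0.06369932 0.06496733 0.06606349] ((531.5161743164062, 243.7681121826172), 23.735389709472656)
block 0.02000016265671139
[-0.00224144 -0.00541338  0.06501398]
block plane [-0.00129189 -0.00020588  0.02000689]
```

View pics/w7.png

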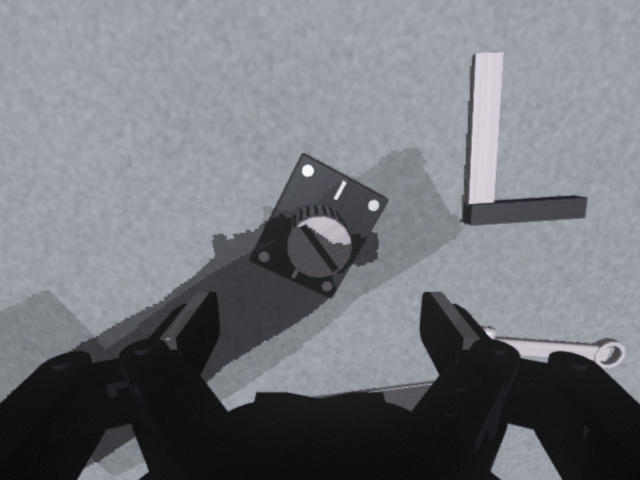

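The knob's top sits at z = 0.0650 with the block at 0.0200, so its rim is home and its tilt is about 0.006. Now for the other knob.

Request:
send_rows --increments '[[[-30,10,-10],0],[[-52,18,-10],0],[[-52,18,0],0],[[-52,18,0],0],[[-52,18,0],0],[[-52,18,0],0],[[-52,18,0],0],[[-52,18,0],0],[[-45,16,0],0],[[-20,8,0],0],[[0,0,0],-10.7],[[0,0,0],-10.7],[[0,0,0],-10.7],[[0,0,0],-10.7],[[0,0,0],-10.7],[[0,0,0],-10.7],[[0,0,0],-10.7],[[0,0,0],0]]'

```text
clock: 20.68
ee_pos: [0.6122, -0.2418, 0.1151]
eef_rot: [[-0.927, 0.376, -0.005], [0.376, 0.927, 0.0], [0.004, -0.002, -1.0]]
force: [0.2, -0.3, 0.6]
gripper_width: 0.0849
```

```bash
cat > k1.py <<'E'
from h import *;from st import *
from bench import eyes
s=ps();f=eyes.grab_frame("wrist");pickle.dump((s,f),open("w8.pkl","wb"));cv2.imwrite("pics/w8.png",f["img"][:,:,::-1])
q=wcloud(s,f).reshape(-1,3);m=q[(np.hypot(q[:,0]-.631,q[:,1]+.245)<.035)&(q[:,2]>.04)&(q[:,2]<.05)]
c,r=cv2.minEnclosingCircle((m[:,:2]*1000).astype(np.float32));print(len(m),np.median(m[:,2]),c,r)
print("to",to(s,c[0]/1000,c[1]/1000,-.026))
E
python3 k1.py
```

```text
t 20.68 pos [ 0.6122 -0.2418  0.1151] yaw 157.94 tilt [-0.0046  0.0001] q [-21.5  34.6  19.5  75.1  -0.1   0.6] F [ 0.2 -0.3  0.6] T [ 0.06  0.03 -0.04] w 0.0849
2718 0.04491512096928797 (630.9168701171875, -244.75726318359375) 23.794095993041992
to [-19.1   4.5 141. ]
```

View pics/w8.png

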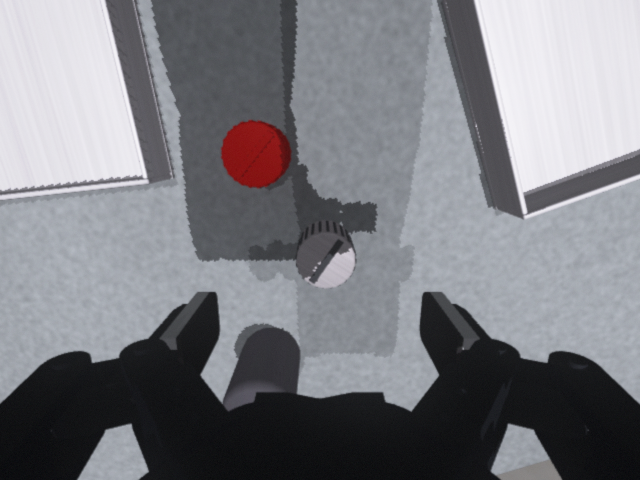

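```bash
python3 - <<'E'
from h import *
s,f=pickle.load(open("w8.pkl","rb"));q=wcloud(s,f)[330:400,220:300].reshape(-1,3)
m=q[(q[:,2]>.03)&(q[:,2]<.14)];print("wrist",m.min(0),m.max(0),np.median(m,0))
for n in ("top0","scene0"):
    f=pickle.load(open(n+".pkl","rb"));P=cloud(f).reshape(-1,3)
    m=P[(P[:,2]>.055)&(P[:,2]<.15)&(P[:,0]>.6)&(P[:,0]<.8)&(P[:,1]<-.28)&(P[:,1]>-.42)];print(n,len(m),m.min(0),m.max(0))
E
```

```text
wrist [ 0.68387991 -0.35410524  0.03000229] [ 0.72673297 -0.30472915  0.08954132] [ 0.68940225 -0.32019627  0.06266314]
top0 886 [ 0.68373338 -0.35781977  0.05507654] [ 0.73719396 -0.30404215  0.13534528]
scene0 1423 [ 0.69853033 -0.36074921  0.0550387 ] [ 0.7423456  -0.30538039  0.13353215]
```

Request:
send_rows --increments '[[[-18,4.5,15],0],[[0,0,20],0],[[0,0,20],0],[[0,0,15],0],[[0,0,0],0]]'

```text
clock: 21.35
ee_pos: [0.6295, -0.244, 0.0406]
eef_rot: [[-0.922, 0.388, -0.008], [0.388, 0.922, 0.001], [0.008, -0.002, -1.0]]
force: [0.5, -0.3, 0.4]
gripper_width: 0.0847
```

```bash
python3 - <<'E'
from st import *
s=ps();print(to(s,.6308,-.2447,-.026))
E
```

```text
t 21.35 pos [ 0.6295 -0.244   0.0406] yaw 157.17 tilt [-0.0079  0.0013] q [-21.1  39.6  16.9  67.8  -0.1   1.7] F [ 0.5 -0.3  0.4] T [-0.01  0.04  0.01] w 0.0847
[-2.   0.  66.6]
```

Request:
send_rows --increments '[[[-2,0,15],0],[[0,0,20],0],[[0,0,16],0],[[0,0,10],0],[[0,0,0],0]]'

```text
clock: 21.98
ee_pos: [0.6328, -0.2456, -0.0217]
eef_rot: [[-0.921, 0.39, -0.004], [0.39, 0.921, -0.0], [0.004, -0.002, -1.0]]
force: [0.1, -0.4, -0.5]
gripper_width: 0.0855
```

```bash
python3 - <<'E'
from st import *
s=ps();print(to(s,.6308,-.2447,-.026))
E
```

```text
t 21.98 pos [ 0.6328 -0.2456 -0.0217] yaw 157.06 tilt [-0.004  -0.0002] q [-21.2  42.9  13.4  60.6  -0.1   1.8] F [ 0.1 -0.4 -0.5] T [ 0.02  0.03 -0.02] w 0.0855
[2.2 0.  4.3]
```

Aligned within about 2 mm. I'll close and lift.

Request:
send_rows --increments '[[[1.5,0,3],0],[[0,0,0],0],[[0,0,0],0],[[0,0,0],0]]' --grip 35 --force 50

```text
clock: 22.48
ee_pos: [0.6326, -0.2454, -0.023]
eef_rot: [[-0.921, 0.39, -0.001], [0.39, 0.921, -0.001], [0.0, -0.002, -1.0]]
force: [0.2, 0.8, -0.7]
gripper_width: 0.0451
```

Request:
send_rows --increments '[[[0,0,-10],0],[[0,0,-30],0],[[0,0,-40],0],[[0,0,-30],0],[[0,0,0],0]]'

```text
clock: 23.1
ee_pos: [0.6322, -0.2452, 0.0911]
eef_rot: [[-0.921, 0.39, -0.002], [0.39, 0.921, -0.001], [0.002, -0.002, -1.0]]
force: [0.1, -0.1, -2.4]
gripper_width: 0.0449
```

```bash
python3 - <<'E'
from st import *
s=ps();print(to(s,.567,-.0153,.09))
E
```

```text
t 23.1 pos [ 0.6322 -0.2452  0.0911] yaw 157.06 tilt [-0.0023 -0.0011] q [-21.1  37.6  21.2  73.7  -0.1   1.8] F [ 0.1 -0.1 -2.4] T [0.01 0.01 0.  ] w 0.0449
[149.7 186.3   1. ]
```

Request:
send_rows --increments '[[[20,25,0],0],[[30,37,0],0],[[30,37,0],0],[[30,37,0],0],[[24,30,0],0],[[12,15,0],0],[[0,0,10],0],[[0,0,20],0]]'

```text
clock: 24.1
ee_pos: [0.5628, -0.017, 0.0517]
eef_rot: [[-0.92, 0.393, -0.01], [0.393, 0.92, -0.001], [0.008, -0.005, -1.0]]
force: [0.2, 0.3, -2.0]
gripper_width: 0.0448
```

```bash
python3 - <<'E'
from st import *
s=ps();print(to(s,.567,-.0153,-.018))
E
```

```text
t 24.1 pos [ 0.5628 -0.017   0.0517] yaw 156.88 tilt [-0.0096 -0.0014] q [-1.7 27.2 -3.1 60.3 -0.1 21.4] F [ 0.2  0.3 -2. ] T [-0.01 -0.08 -0.02] w 0.0448
[-3.8  3.6 69.7]
```

Request:
send_rows --increments '[[[0,0,15],0],[[0,0,18],0],[[0,0,16],0],[[0,0,8],0],[[0,0,4],0],[[0,0,2],0]]'

```text
clock: 24.85
ee_pos: [0.5611, -0.023, -0.0187]
eef_rot: [[-0.916, 0.4, -0.015], [0.4, 0.917, -0.003], [0.012, -0.009, -1.0]]
force: [1.0, 0.4, -0.7]
gripper_width: 0.0448
```

```bash
python3 st.py
```

```text
t 24.85 pos [ 0.5611 -0.023  -0.0187] yaw 156.43 tilt [-0.0147 -0.0034] q [-2.2 31.8 -7.5 51.6 -0.2 21.4] F [ 1.   0.4 -0.7] T [-0.04 -0.02 -0.03] w 0.0448
```

Request:
send_rows --increments '[[[0,0,0],0],[[0,0,0],0],[[0,0,0],0]]' --grip 85

```text
clock: 25.22
ee_pos: [0.5632, -0.0231, -0.0166]
eef_rot: [[-0.917, 0.4, -0.01], [0.4, 0.917, -0.004], [0.008, -0.007, -1.0]]
force: [-0.7, 0.3, 0.3]
gripper_width: 0.0851
```

Request:
send_rows --increments '[[[0,0,-15],0],[[0,0,-30],0],[[0,0,-40],0],[[0,0,-40],0],[[0,0,-20],0],[[50,-21,0],0],[[50,-21,0],0],[[50,-21,0],0],[[0,0,0],0]]'

```text
clock: 26.35
ee_pos: [0.4004, -0.0199, 0.1434]
eef_rot: [[-0.917, 0.399, 0.003], [0.399, 0.917, -0.004], [-0.004, -0.003, -1.0]]
force: [1.3, -0.1, 1.3]
gripper_width: 0.0853
```

```bash
python3 - <<'E'
from h import *;from st import *
from bench import eyes,models
s=ps()
for n in("top","scene"):
    f=eyes.grab_frame(n);cv2.imwrite(f"pics/{n}9.png",f["img"][:,:,::-1]);pickle.dump(f,open(n+"9.pkl","wb"))
    q=cloud(f).reshape(-1,3)
    for nm,(x,y),lo,hi in [("good",(.532,.2447),.055,.08),("scrap",(.561,-.023),.03,.06)]:
        m=q[(np.hypot(q[:,0]-x,q[:,1]-y)<.035)&(q[:,2]>lo)&(q[:,2]<hi)]
        if len(m)>50: print(n,nm,len(m),np.median(m[:,2]).round(4),((m.max(0)+m.min(0))/2).round(4))
    g=pickle.load(open(n+"0.pkl","rb"))["img"]
    for nm in ("wrench","oil_bottle","square"):
        r=models.trace(n,nm);print(n,nm,r[0]["pixel"] if r else None)
E
```

```text
t 26.35 pos [ 0.4004 -0.0199  0.1434] yaw 156.5 tilt [ 0.0026 -0.0042] q [ -2.7   4.5 -19.5  65.9  -0.2  20.8] F [ 1.3 -0.1  1.3] T [ 0.01 -0.09 -0.  ] w 0.0853
top good 552 0.0663 [0.532  0.2439 0.0634]
top scrap 496 0.0503 [ 0.559  -0.0227  0.0439]
top wrench [241.7, 152.9]
top oil_bottle [458.7, 164.4]
top square [150.0, 177.7]
scene good 325 0.0652 [0.5347 0.2417 0.0624]
scene scrap 456 0.0487 [ 0.5622 -0.0234  0.0418]
scene wrench [411.6, 318.0]
scene oil_bottle [161.1, 318.8]
scene square [493.4, 280.6]
```

View pics/top9.png

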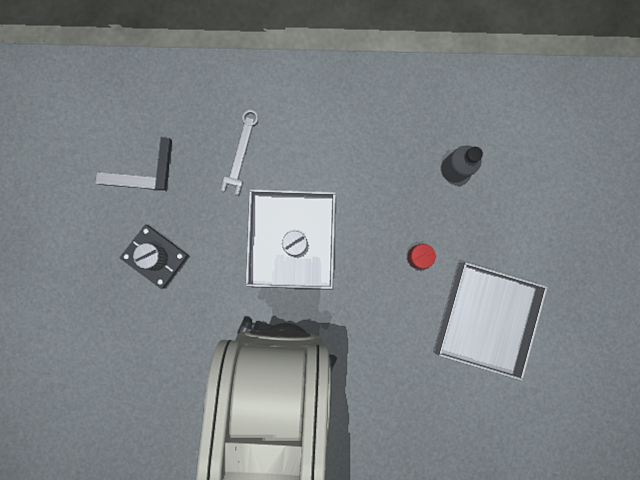

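View pics/scene9.png

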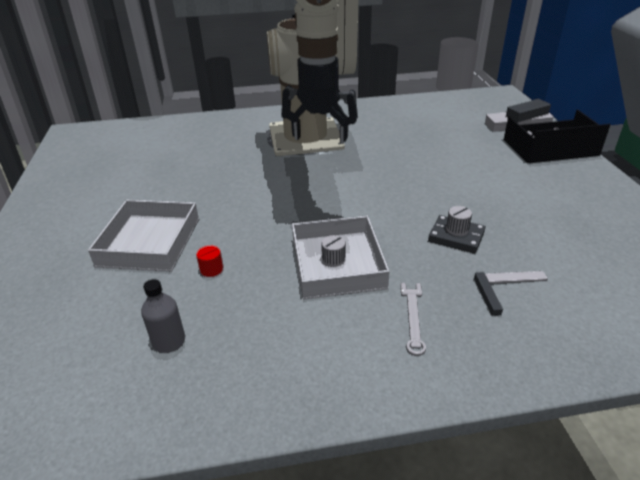

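The pictures show one knob seated on the gauge at (147,256) in the top view and the other in the left-most tray at (295,243). The bystanders haven't moved and the arm is clear, so I'm handing in.

```bash
python3 -c "
from bench import finish_job;print(finish_job())"
```

```text
the job is handed in; nothing more can be done
None
```

The first knob I tried, the one nearer the robot, turned out to be the good one, and it is now screwed fully home on the gauge. The other knob is in the left-most tray, which is the scrap tray. I handed the job in at about 26 s of the 70 s allowed.

**Which knob is good:** I turned the first knob about 152° clockwise. It passed the 6 mm level, where the short one would stop, without meeting resistance, and touched the block with about 4 N. I did not screw the second knob; I took it to be the short one because the first went fully home.

**Last checks:**
- **Good knob:** the wrist camera put its top at 65.0 mm and the block face at 20.0 mm, so the 45 mm knob's rim is on the block. It tilts about 0.006 rad and sits about 1 mm from the stub's axis.
- **Short knob:** it stands on the tray floor about 10 mm from the tray's centre.
- **Bystanders:** the wrench, bottle and square look the same as in the first pictures. I compared them by eye only and did not measure their shift.

**What failed or disagreed:**
- **First grasp missed:** the fingers closed just above the knob. Camera depth showed the fingertips end 34 mm (closed) to 47 mm (open) behind the reported TCP, so I worked with that offset, and the second grasp held.
- **Tool tilt:** it crept up to about 0.04 rad during the moves. The knob still went on straight.
- **Scene and top cameras:** they put the good knob's top at 65.2 and 66.3 mm. The top camera also read other surfaces 1.3 to 1.4 mm too high at the start.

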